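# Screw the tap spout home over the cup

### The arm

A 7-joint arm with a two-finger parallel gripper is mounted at the origin on a cart in front of the work surface, level with it; the furniture and walls round the work are solid. World frame = base frame: x ahead of the robot, y to its left, z up, the work surface at z = 0. Lengths are in mm, angles in rad, forces in N, time in s.
With the tool pointing down it reaches from about 400 to 925 mm from the base axis. Payload 4.1 kg.
Tool frame: the origin (TCP) lies at the very end of the fingers, on their centre line; the grasp point (between the pads) lies 19 mm behind it; z points along the fingers, y is the line along which they close (so a half turn about z gives the same grasp; the last joint's range is limited). The gripper opens to 85 mm and grips with 20 to 120 N. Pads are 22 mm wide; open, the fingers measure 114 mm over their backs; the gripper's body (76 mm by 85 mm) begins 54 mm behind the grasp point. The pads swing forward as they close: fully open they stand 13 mm farther back than shut.
Start: joints at [1.072, 0.398, 0.045, 1.537, -0.019, 1.207, -0.051], TCP at [253.041, -598.76, 231.347] pointing down, gripper open.
Joint ranges: [-2.82, 2.82], [-0.49, 2.23], [-1.37, 1.46], [0, 2.46], [-1.36, 4.5], [0.23, 2], [-2.94, 2.94]. Speed limits (rad/s): [2.57, 2.57, 3.14, 3.14, 3.14, 3.14, 3.14].

### API

Orientations are given as a 3x3 rotation matrix whose columns are the frame's x, y, z axes.
In Python, from plant import sense, camera, hand_in gives the robot as it stands. The module is installed in compiled form; this text tells all that it offers.
- The arm moves only by the tool send_rows, never from a script. Its argument "commands" is a list that holds one entry, the list of rows, each a list of 7 numbers: the shift along the world's x, y, z in cm, then the turn, a rotation vector about the world's x, y, z in degrees, then the opening, from -1 (shut) to 1 (fully open). A call has 1 to 12 rows; each row shifts and turns the commanded pose from where the row before left it; what a row does not reach is not made up. A row lasts 1/10 s, in which the tool goes at most 50 mm and 8.59 degrees, less where a joint would pass 70% of its speed; a pose out of reach is approached as far as the arm can. A call with a gripper value outside its range is refused whole. The fingers move at their own pace and stop on an object; "force" is the grip in N (left out, the last holds). Time passes only in rows, so rows that do not move let the fingers close. It gives the time, the measured TCP pose, the force, the opening and the grip force at its end, in the units of the state.
- sense(): the state, without advancing time (a new reading comes with each control period).
- camera(name): name is "scene" or "top" or "wrist"; returns a dict with "image" (420x560x3 uint8, blue, green, red), "z_map" (420x560 float32, mm along the optical axis (not along the pixel's ray), 0 where there is no reading), "fx", "fy", "cx", "cy" (pixels), "T" (4x4, takes a point from camera to world coordinates). Camera axes: x right, y down, z forward; pixel columns grow to the right and rows downward; lengths in mm; the calibration is good to about 2 mm. A picture is of the moment at which its call begins.
- hand_in(): hands the job in; it is judged then, once.
The state is a dict: "clock": time; "qpos": joint angles; "dq": joint speeds; "effort": joint torques, N m; "tool_pos": TCP position; "tool_rot": TCP orientation; "contact_force": force on the tool from outside, world axes, zero at the start; "torque": the same for the moment, N m; "finger_gap": finger opening in mm; "grip_force": force on a finger pad.
Only numpy, scipy, OpenCV 4.12 (cv2) and the standard library are available. Lean on these libraries where they do the work, as an engineer would, in place of code of your own. Each camera call takes 0.05 s, during which the arm holds its last target. There are 200 camera calls.

### The job

The steel spout of the filtered-water tap has been taken off for cleaning and stands on the worktop. Set its foot into the top of the tap column, feel for the place where its two keys drop in, and screw it gently clockwise until it is drawn down tight on its seal, stopping with the outlet over the middle of the cup. Let go of it there, do not force it, and leave the cup and the other things where they are.

Things in the scene. Friction and masses are not known exactly. Their poses are not given: they have to be found in the camera images.
- spout: Loose brushed-steel tap spout, 89 mm tall, 0.2 to 0.3 kg, standing upright on its foot. Origin: centre of the foot's underside; z up along the stem, x level towards the outlet. Stem 27.6 mm round up to z 29 mm, flange 48 mm round z 29 to 35, hub 33 mm round to z 53, flat grip block above. The tube, 13 mm thick, leaves the hub along +x at z 44 mm and bends down.
- grip (a point): Middle of the spout's flat grip block, on the axis, 71 mm above the underside: 34 mm long in the spout's x, 24 mm thick in y, z 53 to 89 mm. Pinch it across y from above, fingertips no lower than z 54 mm.
- keys (a point): On the spout's axis, 5 mm above its underside: lower face of its two keys, which lie along +x and -x, 7 mm wide, 6 mm high, reaching 20 mm from the axis. Below them is a pilot nose 27.6 mm round, chamfered to 24.4 mm. A press of about 5 N is enough to feel the keys drop in; keep well under 30 N.
- outlet (a point): Lower end of the spout's tube, 75 mm from the spout's axis along its +x, 19 mm above its underside; axes as the spout's.
- column: Tap column screwed to the worktop (fixed): upright steel tube 60 mm round, 100 mm tall, its female fitting open at the top, on a steel foot plate 6 mm thick that runs from 126 mm in front (-x) of the axis to 40 mm behind, 92 mm wide. Origin: on the axis at worktop height; z up; -x points to the middle of the plate's front part, where the cup stands.
- mouth (a point): Centre of the column's mouth, 100 mm above the worktop, level with the rim; axes as the column's. In it a dark ring, bore 30.5 mm, with two keyways half a turn apart, 9 mm wide and 8 mm deep, whose angle differs each time and is not measured: the keys drop in when the spout's +x points 36 to 92 degrees anticlockwise (from above) of the column's -x. Half a turn round from that is wrong.
- ring_under (a point): On the column's axis 8 mm below the mouth: underside of the ring. Off the keyways the keys rest on the ring with the spout's underside 5 mm below the mouth. Once through, the spout turns clockwise only: freely for some 25 degrees, then ramps under the ring draw it down about 0.09 mm per degree and the load rises; hard stop at about 100 degrees. It stays where left.
- seal (a point): Centre of the sprung rubber seal's top as it stands unloaded, 20.5 mm below the mouth: the spout dropped through the keyways lands its underside on it. The seal gives way at 2.6 N and takes 1.2 N more for each mm, up to 9 mm. While the ramps draw the spout down, the hand must follow it down, or the pull between hand and column grows.
- cup: Small white cup with a blue pattern, 62 mm round, 50 mm tall, standing on the plate's front part, handle along its -y. Origin: under the middle of cup and handle together; z up.
- cup_mid (a point): Middle of the cup's mouth, 50 mm above its underside.
- dip_bowl: Bystander: small dark stoneware bowl, 90 mm round, 35 mm tall; origin under its centre.
- matchbox: Bystander: matchbox, 36 x 56 x 16 mm; origin under its centre.
- teaspoon: Bystander: steel teaspoon, 130 mm long in x, 26 mm wide, 11 mm high; origin under its centre.

How it is judged (in metres and radians):
On the way, in this order (a step that is already met when the one before it is completed fails the run):
1. the spout's keys have dropped through the keyways: underside more than 16 mm below the mouth, on the column's axis (z of spout in the frame of mouth below -0.016 m and horizontal distance between spout and mouth below 0.004 m), for 0.1 s.
2. the spout is drawn down on the seal with the outlet over the cup (horizontal distance between outlet and cup_mid below 0.014 m and horizontal distance between spout and mouth below 0.004 m and angle between spout's own z axis and vertical below 0.1 rad and z of spout in the frame of mouth below -0.02 m), for 0.2 s.
At the end, for the whole second after the job is handed in: The spout stands upright (within 0.1 rad) in the column, its axis within 4 mm of the column's and its underside more than 20 mm below the mouth (drawn onto the seal), its outlet within 14 mm (horizontally) of the middle of the cup's mouth; it is released and at rest and the cup stands upright (all of step 2 and contact force between the fingers and spout below 0.1 N and linear speed of spout below 0.01 m/s and angle between cup's own z axis and vertical below 0.1 rad); the robot touches nothing.
It fails at once if the spout presses on the column with more than 30 N (contact force between spout and column above 30 N).
It fails at once if the cup is pushed more than 15 mm (distance of cup from where it was at the start of the episode above 0.015 m).
It fails at once if the bowl, the matchbox or the teaspoon is pushed more than 20 mm (distance of any of dip_bowl, matchbox, teaspoon from where it was at the start of the episode above 0.02 m).
It fails at once if the spout falls over (angle between spout's own z axis and vertical above 0.6 rad).
It also fails if it takes over 64 s, if anything falls off the work surface, if the arm or the gripper's body presses on something with over 40 N, if the wrist force passes 120 N, or if a joint passes its speed limit or range.

## Working session

There is one attempt and no reset: what is moved stays moved. The work goes in short steps, Python scripts to look and compute and a tool call to move; the robot and the scene stay as the last step left them, time stands still between calls to the robot, and variables do not carry over. Pictures are saved under pics/ and viewed, at most 10 in all, crops included, and the job is handed in when it is done.

Besides the shell and the picture viewer there is one more tool, called after "Emit:" as name(argument=value, ...), one argument or row to a line, values as JSON. send_rows: Moves the arm, as the interface text tells. Its arguments: {"type":"object","properties":{"commands":{"type":"array"},"force":{"type":"number"}},"required":["commands"]}

```bash
mkdir -p pics
cat > h.py <<'E'
import numpy as np, cv2, pickle
from plant import sense, camera, hand_in
def snap(n, tag):
    c=camera(n); cv2.imwrite(f'pics/{tag}.png',c['image']); pickle.dump(c,open(f'{tag}.pkl','wb')); return c
def load(tag): return pickle.load(open(f'{tag}.pkl','rb'))
def pts(c):
    z=c['z_map'].astype(float); v,u=np.indices(z.shape)
    P=np.stack([(u-c['cx'])/c['fx']*z,(v-c['cy'])/c['fy']*z,z,np.ones_like(z)],-1)
    W=(P@np.array(c['T']).T)[...,:3]; W[z==0]=np.nan; return W
E
python3 - <<'E'
from h import *
a=snap('scene','s0'); b=snap('top','t0')
cv2.imwrite('pics/both0.png',cv2.resize(np.hstack([a['image'],b['image']]),(800,300)))
for c in(a,b): print(np.round(c['T'],2).tolist(),c['fx'],c['cx'],c['cy'])
print(sense())
E
```

```text
[[-0.56, -0.52, 0.64, -46.68], [-0.83, 0.35, -0.44, 557.37], [-0.0, -0.78, -0.63, 651.43], [0.0, 0.0, 0.0, 1.0]] 497.8979450379226 283.8976702972256 210.95881982522846
[[0.03, -1.0, 0.1, 413.04], [-1.0, -0.02, 0.01, 178.03], [-0.01, -0.1, -1.0, 1100.98], [0.0, 0.0, 0.0, 1.0]] 541.7822522321729 275.39550179054436 207.8009250077403
{'clock': 0.1, 'qpos': array([ 1.07196831,  0.39908483,  0.04507078,  1.53777094, -0.01872108,
        1.2068925 , -0.05072811]), 'dq': array([-0.00028877, -0.0032439 ,  0.00095939, -0.00220445,  0.00108751,
        0.00032324,  0.00012017]), 'effort': array([ 3.53759424e-03, -4.76257503e+01,  1.37027744e+00, -2.54947954e+01,
        1.20062844e-02,  5.02011128e-03, -7.89005725e-06]), 'tool_pos': array([ 252.80465394, -598.20002625,  230.38195747]), 'tool_rot': array([[ 9.21110650e-01,  3.89300097e-01, -7.77302269e-04],
       [ 3.89300857e-01, -9.21109354e-01,  1.54941112e-03],
       [-1.12794490e-04, -1.72978353e-03, -9.99998498e-01]]), 'contact_force': array([ 0.54243925, -0.17374593, -0.0735848 ]), 'torque': array([-0.0228626 , -0.01520579,  0.01622646]), 'grip_force': 0.0, 'finger_gap': 85.38390744734035}
```

View pics/t0.png

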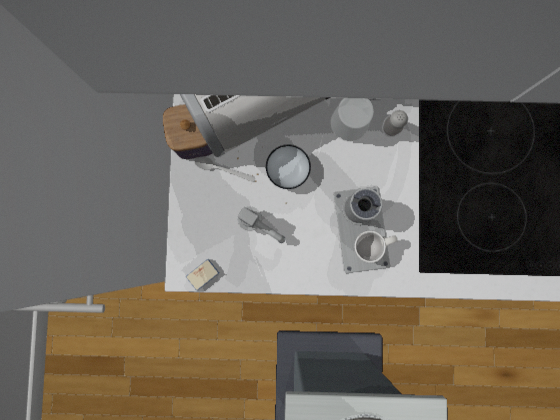

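View pics/s0.png

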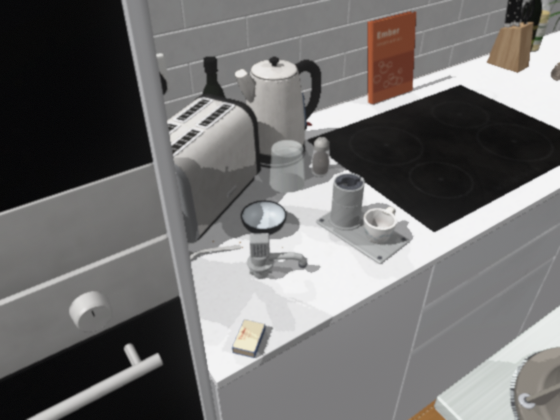

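Run:
```python
from h import *
c=load('t0'); W=pts(c)
def box(u0,u1,v0,v1): return W[v0:v1,u0:u1].reshape(-1,3)
def rep(n,P,lo,hi):
    Q=P[(P[:,2]>lo)&(P[:,2]<hi)]; 
    if len(Q)<5: print(n,len(Q)); return Q
    (cx,cy),(w,h),a=cv2.minAreaRect(Q[:,:2].astype(np.float32)); 
    bp=cv2.boxPoints(((cx,cy),(w,h),a)); e=bp[1]-bp[0]
    print(n,len(Q),'z',np.percentile(Q[:,2],[5,50,95]).round(1),'rect',round(cx,1),round(cy,1),round(w,1),round(h,1),'ang e01',np.degrees(np.arctan2(e[1],e[0])).round(1),np.hypot(*e).round(1),'circ',[np.round(x,1) for x in cv2.minEnclosingCircle(Q[:,:2].astype(np.float32))]); return Q
S=box(235,300,200,250)
rep('grip',S,80,100); rep('all spout>20',S,20,100); rep('tube',S,25,65)
C=box(340,392,180,226); rep('column',C,93,110)
P=box(330,395,180,278); rep('plate',P,3,10); rep('cup',box(345,405,225,270),43,60)
rep('counter',box(290,320,200,280),-20,20)
rep('bowl',box(255,320,140,195),25,50)
for n in('t0','s0'):
    pass
a=cv2.resize(c['image'][175:285,225:405],None,fx=4.4,fy=4.4,interpolation=cv2.INTER_CUBIC)
cv2.imwrite('pics/t0c.png',a)
```

```text
grip 232 z [85.5 89.2 92.7] rect 493.7 238.2 34.0 24.3 ang e01 -31.0 24.3 circ [array([493.9, 238. ]), np.float64(19.1)]
all spout>20 657 z [33.5 51.  91.5] rect 474.3 217.4 103.1 46.3 ang e01 -44.5 46.3 circ [array([478.2, 213.6]), np.float64(53.0)]
tube 409 z [32.9 45.5 53.9] rect 474.2 217.5 103.0 46.3 ang e01 -44.8 46.3 circ [array([478.2, 213.6]), np.float64(53.0)]
column 569 z [ 96.9 100.5 103.5] rect 521.4 19.4 58.1 58.0 ang e01 -89.5 58.0 circ [array([522.1,  19.3]), np.float64(30.1)]
plate 2027 z [3.3 6.2 9.3] rect 481.7 10.2 197.5 131.2 ang e01 -88.9 131.2 circ [array([484.2,   7.3]), np.float64(114.9)]
cup 342 z [45.5 54.  58.2] rect 451.5 -3.6 59.7 80.2 ang e01 -43.2 80.2 circ [array([448.2,  -9.2]), np.float64(43.2)]
counter 2389 z [-2.7  0.8  4.1] rect 456.6 126.4 161.1 59.4 ang e01 -88.7 59.4 circ [array([456.2, 126.5]), np.float64(85.4)]
bowl 364 z [25.5 33.9 38.4] rect 599.9 163.9 89.3 87.9 ang e01 -88.3 87.9 circ [array([599.5, 164.3]), np.float64(45.1)]
```

View pics/t0c.png

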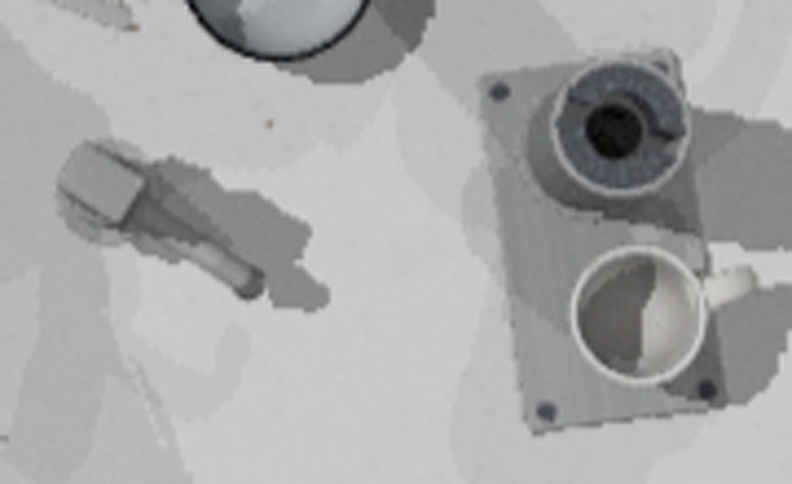

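```bash
cat >> h.py <<'E'
def ray(c,u,v,z):
    T=np.array(c['T']); d=T[:3,:3]@[(u-c['cx'])/c['fx'],(v-c['cy'])/c['fy'],1]; o=T[:3,3]
    return o+d*(z-o[2])/d[2]
def cfit(P):
    A=np.c_[2*P,np.ones(len(P))]; x=np.linalg.lstsq(A,(P**2).sum(1),rcond=None)[0]; return x[0],x[1],np.sqrt(x[2]+x[0]**2+x[1]**2)
E
python3 - <<'E'
from h import *
c=load('t0'); W=pts(c); print('col',ray(c,366.1,204.5,100).round(1),'cup',ray(c,370.2,246.6,56).round(1))
print('grip',ray(c,225+100/4.4,175+185/4.4,89).round(1))
a=ray(c,225+480/4.4,175+75/4.4,6);b=ray(c,225+535/4.4,175+430/4.4,6);print('plate',a.round(1),b.round(1),np.degrees(np.arctan2(*(b-a)[[1,0]])))
k=ray(c,225+572/4.4,175+97/4.4,100);l=ray(c,225+675/4.4,175+140/4.4,100);print('keyway',np.degrees(np.arctan2(*(l-k)[[1,0]])))
g=W[195:255,235:300].reshape(-1,3)
t=g[(g[:,2]>15)&(g[:,2]<60)]; r=t[:,:2]-[493.7,238.2]; d=np.hypot(*r.T); m=d>45; print('tube dir',np.degrees(np.arctan2(*r[m].mean(0)[::-1])),d.max())
# cup rim via depth
P=W[225:275,345:405].reshape(-1,3); P=P[(P[:,2]>48)&(P[:,2]<62)]; ctr=np.array([452,7.])
for _ in range(5):
    d=np.hypot(*(P[:,:2]-ctr).T); ctr=np.array(cfit(P[(d>26)&(d<33)][:,:2])[:2])
print('cup',cfit(P[(d>26)&(d<33)][:,:2]))
w=camera('wrist'); s=sense(); R=s['tool_rot']; T=np.array(w['T'])
print('cam in tool',(R.T@(T[:3,3]-s['tool_pos'])).round(1),(R.T@T[:3,:3]).round(2),w['fx'])
E
```

```text
col [519.6  18.4 100. ] cup [443.1   2.7  56. ]
grip [491.7 237.9  89. ]
plate [553.5  68.6   6. ] [391.1  41.1   6. ] -170.38960460393633
keyway -111.509911850151
tube dir -121.39475511035383 82.02102804951255
cup (np.float64(444.76550243532176), np.float64(3.3083084946702), np.float64(28.673536836681063))
cam in tool [  73.1    0.2 -143.1] [[ 0.   -0.96 -0.29]
 [ 1.    0.   -0.  ]
 [ 0.   -0.29  0.96]] 303.30325733543015
```

Emit:
send_rows(
  commands=[
    [[2.5,4.5,2,0,0,0,1],[2.5,4.5,2,0,0,0,1],[2.5,4.5,2,0,0,0,1],[2.5,4.5,2,0,0,0,1],[2.5,4.5,2,0,0,0,1],[2.5,4.5,2,0,0,0,1],[1,4.5,0,0,0,6,1],[1,4.5,0,0,0,6,1],[1,4.5,0,0,0,6,1],[0.5,4.5,0,0,0,6,1],[0.5,4.5,0,0,0,6,1],[0.5,4.5,0,0,0,6,1]],
  ],
  force=50,
)

```text
clock: 1.35
tool_pos: [433.5, -82.5, 339.9]
tool_rot: [[0.513, 0.859, 0.0], [0.859, -0.513, -0.0], [-0.0, 0.0, -1.0]]
contact_force: [0.8, -0.7, -0.8]
finger_gap: 85.6
grip_force: 0.0
```

Emit:
send_rows(
  commands=[
    [[1.5,2.5,-2,0,0,0,1],[1.5,2.5,-2,0,0,0,1],[1.5,2.5,-2,0,0,0,1],[1.5,2.5,-2,0,0,0,1],[0.5,1,0,0,0,0,1],[0,0,0,0,0,0,1],[0,0,0,0,0,0,1],[0,0,0,0,0,0,1]],
  ],
)

```text
clock: 2.15
tool_pos: [499.0, 24.0, 260.9]
tool_rot: [[0.519, 0.855, 0.001], [0.855, -0.519, -0.001], [-0.0, 0.002, -1.0]]
contact_force: [0.4, -0.1, 0.3]
finger_gap: 85.4
grip_force: 0.0
```

Run:
```python
from h import *
c=snap('wrist','w1'); print(sense()['tool_pos'].round(1), sense()['contact_force'].round(2))
cv2.imwrite('pics/w1b.png',cv2.resize(c['image'],(800,600),interpolation=cv2.INTER_CUBIC))
```

```text
[499.   24.1 260.9] [-0.36 -0.08 -0.53]
```

View pics/w1b.png

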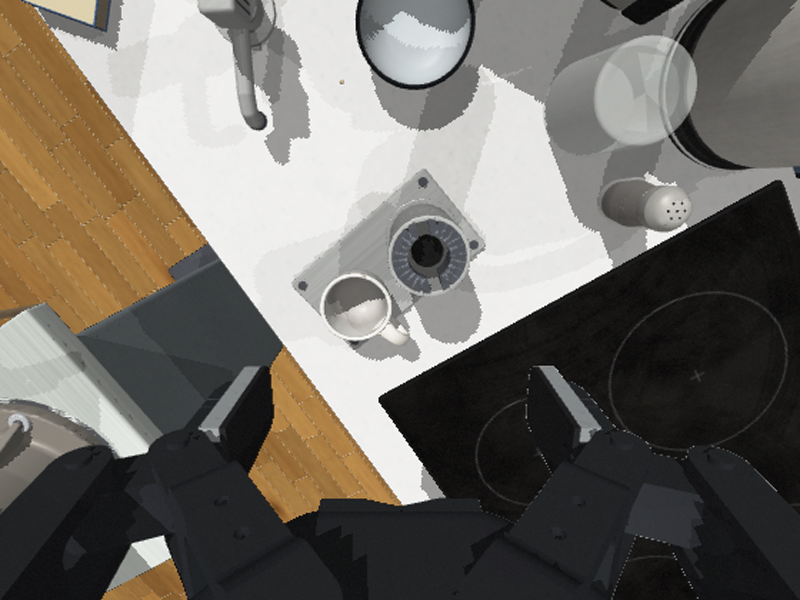

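Run:
```python
from h import *
c=load('w1'); s=800/560
W=pts(c)
P=W[140:220,265:340].reshape(-1,3); P=P[(P[:,2]>90)&(P[:,2]<112)]; print('rim',np.median(P[:,2]).round(1),[np.round(x,1) for x in cv2.minEnclosingCircle(P[:,:2].astype(np.float32))], cfit(P[:,:2]))
cc=ray(c,429/s,255/s,100); print('col',cc.round(1),'cup',ray(c,357/s,307/s,56).round(1))
P=W[180:250,215:280].reshape(-1,3); P=P[(P[:,2]>48)&(P[:,2]<64)]; ctr=np.array([444,4.])
for _ in range(6):
    d=np.hypot(*(P[:,:2]-ctr).T); q=P[(d>26)&(d<33)]; ctr=np.array(cfit(q[:,:2])[:2])
print('cup',cfit(q[:,:2]),np.median(q[:,2]))
for n in('w1','t0'):
    c=load(n); g=cv2.cvtColor(c['image'],cv2.COLOR_BGR2GRAY).astype(np.float32); T=np.linalg.inv(np.array(c['T']))
    c0=cc if n=='w1' else np.array([519.6,18.4,100])
    th=np.radians(np.arange(-180,180,6)); I=0
    for r in(18,19.5,21):
        X=np.stack([c0[0]+r*np.cos(th),c0[1]+r*np.sin(th),100+0*th,1+0*th]); Y=T@X
        I=I+cv2.remap(g,(Y[0]/Y[2]*c['fx']+c['cx']).astype(np.float32)[None],(Y[1]/Y[2]*c['fy']+c['cy']).astype(np.float32)[None],1)[0]/3
    print(n,list(zip(np.degrees(th).round().astype(int).tolist(),I.astype(int).tolist())))
im=load('w1')['image'][140:220,215:345]; cv2.imwrite('pics/w1c.png',cv2.resize(im,None,fx=6,fy=6,interpolation=cv2.INTER_CUBIC))
```

```text
rim 100.5 [array([522.1,  20.4]), np.float64(29.9)] (np.float64(522.1324457667521), np.float64(21.00053233806193), np.float64(23.780867942066667))
col [522.7  20.9 100. ] cup [446.    4.3  56. ]
cup (np.float64(445.17433612008597), np.float64(4.672191206493153), np.float64(28.58374818932894)) 55.24252325481183
w1 [(-180, 85), (-174, 114), (-168, 85), (-162, 118), (-156, 88), (-150, 115), (-144, 93), (-138, 107), (-132, 101), (-126, 89), (-120, 122), (-114, 128), (-108, 128), (-102, 125), (-96, 65), (-90, 85), (-84, 103), (-78, 93), (-72, 100), (-66, 89), (-60, 94), (-54, 97), (-48, 84), (-42, 108), (-36, 85), (-30, 89), (-24, 84), (-18, 85), (-12, 102), (-6, 84), (0, 102), (6, 86), (12, 95), (18, 92), (24, 84), (30, 97), (36, 85), (42, 95), (48, 86), (54, 85), (60, 75), (66, 81), (72, 81), (78, 81), (84, 81), (90, 84), (96, 84), (102, 103), (108, 86), (114, 107), (120, 90), (126, 85), (132, 103), (138, 84), (144, 109), (150, 87), (156, 105), (162, 93), (168, 94), (174, 98)]
t0 [(-180, 90), (-174, 83), (-168, 79), (-162, 83), (-156, 81), (-150, 87), (-144, 85), (-138, 83), (-132, 87), (-126, 82), (-120, 80), (-114, 91), (-108, 93), (-102, 78), (-96, 42), (-90, 52), (-84, 74), (-78, 85), (-72, 90), (-66, 84), (-60, 84), (-54, 85), (-48, 88), (-42, 84), (-36, 85), (-30, 79), (-24, 83), (-18, 82), (-12, 79), (-6, 81), (0, 76), (6, 79), (12, 84), (18, 94), (24, 81), (30, 77), (36, 85), (42, 86), (48, 79), (54, 64), (60, 72), (66, 77), (72, 77), (78, 76), (84, 79), (90, 86), (96, 87), (102, 80), (108, 79), (114, 80), (120, 83), (126, 80), (132, 82), (138, 88), (144, 81), (150, 87), (156, 83), (162, 80), (168, 83), (174, 81)]
```

View pics/w1c.png

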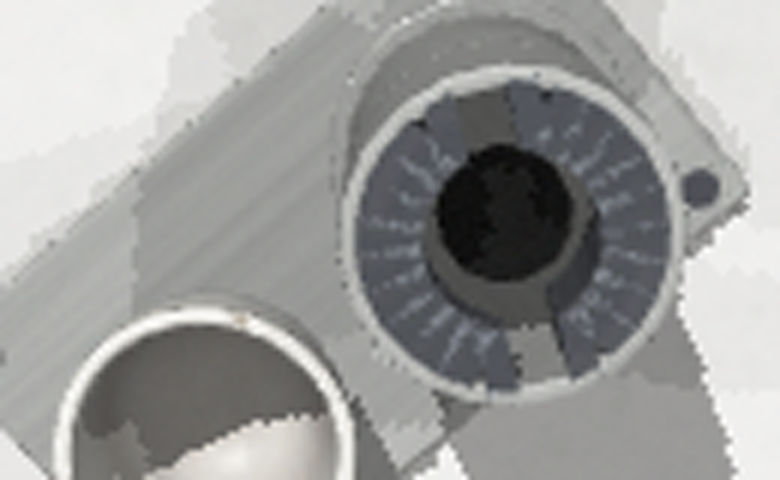

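Emit:
send_rows(
  commands=[
    [[-0.1,3.6,0,0,0,0,1],[-0.1,3.6,0,0,0,0,1],[-0.1,3.6,-2,0,0,0,1],[-0.1,3.6,-2,0,0,0,1],[-0.1,3.6,-2,0,0,0,1],[-0.1,3.4,0,0,0,0,1],[0,0,0,0,0,0,1],[0,0,0,0,0,0,1],[0,0,0,0,0,0,1]],
  ],
)

```text
clock: 3.1
tool_pos: [493.7, 237.7, 200.3]
tool_rot: [[0.519, 0.855, 0.001], [0.855, -0.519, -0.001], [-0.001, 0.002, -1.0]]
contact_force: [0.1, -0.4, -0.8]
finger_gap: 85.6
grip_force: 0.0
```

Run:
```python
from h import *
c=load('w1'); a=ray(c,215+482/6,140+92/6,100); b=ray(c,215+546/6,140+383/6,100); print('key ang',np.degrees(np.arctan2(*(b-a)[[1,0]])), 'mid',((a+b)/2).round(1),'rimc',ray(c,215+514/6,140+234/6,100).round(1))
c=snap('wrist','w2'); print(sense()['tool_pos'].round(1), sense()['tool_rot'].round(3).tolist()); W=pts(c)
P=W.reshape(-1,3); 
m=(W[...,2]>80)&(W[...,2]<96)&(np.hypot(W[...,0]-493,W[...,1]-238)<30)
r=cv2.minAreaRect(P[m.ravel()][:,:2].astype(np.float32)); bp=cv2.boxPoints(r); print(r,[ (np.degrees(np.arctan2(*(bp[(i+1)%4]-bp[i])[::-1])).round(1), np.hypot(*(bp[(i+1)%4]-bp[i])).round(1)) for i in(0,1)], np.median(P[m.ravel()][:,2]))
```

```text
key ang -107.92754021074906 mid [522.3  19.2 100. ] rimc [522.8  20.3 100. ]
[493.7 237.6 200.3] [[0.519, 0.855, 0.001], [0.855, -0.519, -0.001], [-0.0, 0.001, -1.0]]
((494.1541442871094, 239.99234008789062), (33.25105285644531, 25.021297454833984), 58.501644134521484) [(np.float32(-31.5), np.float32(25.0)), (np.float32(58.5), np.float32(33.3))] 89.3527994834424
```

Emit:
send_rows(
  commands=[
    [[0.03,0.12,-3,0,0,0,1],[0,0,-3,0,0,0,1],[0,0,-3,0,0,0,1],[0,0,-2.5,0,0,0,1],[0,0,-1.5,0,0,0,1],[0,0,-1.2,0,0,0,1],[0,0,0,0,0,0,0],[0,0,0,0,0,0,-0.4],[0,0,0,0,0,0,-0.6],[0,0,0,0,0,0,-1],[0,0,0,0,0,0,-1],[0,0,0,0,0,0,-1]],
  ],
  force=50,
)

```text
clock: 4.35
tool_pos: [494.0, 241.3, 59.1]
tool_rot: [[0.516, 0.856, 0.002], [0.856, -0.516, 0.001], [0.002, 0.001, -1.0]]
contact_force: [-0.5, -0.8, 5.8]
finger_gap: 23.2
grip_force: 49.7
```

Emit:
send_rows(
  commands=[
    [[0,0,0,0,0,0,-1],[0,0,0,0,0,0,-1],[0,0,0,0,0,0,-1],[0,0,0,0,0,0,-1]],
  ],
)

```text
clock: 4.75
tool_pos: [494.0, 241.3, 59.0]
tool_rot: [[0.516, 0.856, 0.002], [0.856, -0.516, 0.0], [0.001, 0.001, -1.0]]
contact_force: [0.3, 0.2, 6.2]
finger_gap: 23.5
grip_force: 49.7
```

Emit:
send_rows(
  commands=[
    [[0,0,1,0,0,0,-1],[0,0,2,0,0,0,-1],[0,0,3,0,0,0,-1],[0,0,3,0,0,0,-1],[0,0,3,0,0,0,-1],[0,0,1,0,0,0,-1],[0,0,0,0,0,0,-1],[0,0,0,0,0,0,-1],[0,0,0,0,0,0,-1]],
  ],
)

```text
clock: 5.65
tool_pos: [492.0, 240.0, 186.0]
tool_rot: [[0.516, 0.856, -0.003], [0.856, -0.516, -0.002], [-0.003, -0.002, -1.0]]
contact_force: [-0.5, 0.3, -1.7]
finger_gap: 23.0
grip_force: 49.5
```

Run:
```python
from h import *
s=sense(); print(s['tool_pos'].round(1),s['contact_force'].round(2),s['torque'].round(3),s['qpos'].round(2))
c=snap('scene','s2'); snap('wrist','w3'); cc=c['image']; 
w=load('w3')['image']; cv2.imwrite('pics/m2.png',np.hstack([cv2.resize(cc[150:350,160:430],(400,296)),cv2.resize(w,(400,296))]))
```

```text
[492. 240. 186.] [-0.49  0.3  -1.74] [0.024 0.078 0.037] [-0.    0.31 -0.64  1.82  0.21  1.08 -1.26]
```

View pics/m2.png

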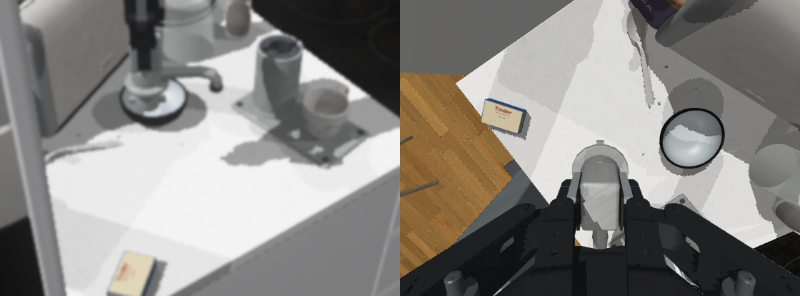

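Run:
```python
from h import *
c=load('w3'); W=pts(c); s=sense(); R=s['tool_rot']; L=(W-s['tool_pos'])@R
v,u=np.indices(W.shape[:2])
ok=(np.abs(L[...,1])<30)&(np.abs(L[...,0])<45)
g=ok&(L[...,2]>-45)&(L[...,2]<-20)&(np.abs(L[...,1])<9); G=L[g]; print('griptop',len(G),np.percentile(G[:,0],[1,50,99]).round(1),np.median(G[:,2]))
f=ok&(L[...,2]>15)&(L[...,2]<30); F=L[f]; print('flange',len(F),F.min(0).round(1),F.max(0).round(1),np.median(F[:,2]))
# outer edge of flange: max x per y-bin
E=[]
for y in np.arange(-20,21,2.):
    q=F[np.abs(F[:,1]-y)<1]
    if len(q)>2 and q[:,0].max()>5: E.append([y,q[:,0].max()])
E=np.array(E);print(E.round(1).tolist()); print(cfit(E))
for n in('rows',):
    mid=[]
    for r in range(200,330,15):
        k=g[r]; 
        if k.sum()>3: mid.append(((u[r][k].min()+u[r][k].max())/2, L[r][k][:,1].mean().round(2)))
    print(mid)
```

```text
griptop 3243 [-17.1   2.4  15.4] -30.13256351040232
flange 1700 [ -5.8 -22.9  15. ] [22.1 24.  29.5] 23.72836046041203
[[-20.0, 10.8], [-18.0, 14.0], [-16.0, 15.8], [-14.0, 17.8], [-12.0, 18.8], [-10.0, 19.6], [-8.0, 20.5], [-6.0, 21.1], [-4.0, 21.7], [-2.0, 22.0], [0.0, 21.9], [2.0, 22.1], [4.0, 21.8], [6.0, 21.8], [8.0, 21.0], [10.0, 19.9], [12.0, 19.4], [14.0, 18.0], [16.0, 16.5], [18.0, 14.6], [20.0, 13.0]]
(np.float64(0.49655154217437536), np.float64(-2.6143614079363315), np.float64(24.713253294653406))
[(np.float64(279.0), np.float64(0.03)), (np.float64(279.0), np.float64(0.04)), (np.float64(279.0), np.float64(0.04)), (np.float64(279.0), np.float64(0.04)), (np.float64(279.0), np.float64(0.05))]
```

Emit:
send_rows(
  commands=[
    [[0.3,-1,0.3,0,0,0,-1],[0.3,-2.5,0,0,0,2,-1],[0.4,-3,0,0,0,2,-1],[0.4,-3,0,0,0,2,-1],[0.4,-3,0,0,0,2,-1],[0.4,-3,0,0,0,2,-1],[0.4,-3,0,0,0,2,-1],[0.3,-2.2,0,0,0,1,-1],[0.17,-1.1,0,0,0,0,-1],[0,0,0,0,0,0,-1],[0,0,0,0,0,0,-1],[0,0,0,0,0,0,-1]],
  ],
)

```text
clock: 6.95
tool_pos: [523.7, 24.8, 191.1]
tool_rot: [[0.308, 0.951, 0.0], [0.951, -0.308, 0.001], [0.001, -0.0, -1.0]]
contact_force: [-1.0, -0.1, -2.4]
finger_gap: 23.2
grip_force: 49.3
```

Run:
```python
from h import *
s=sense(); R=s['tool_rot'];print(s['tool_pos'].round(1),s['contact_force'].round(2),s['torque'].round(3),np.degrees(np.arctan2(R[1,0],R[0,0])))
c=snap('top','t3'); snap('scene','s3'); snap('wrist','w4')
cv2.imwrite('pics/m3.png',np.hstack([cv2.resize(load('s3')['image'][130:270,270:430],(400,350)),cv2.resize(load('w4')['image'],(400,350))]))
```

```text
[523.7  24.8 191.1] [-0.97 -0.12 -2.41] [-0.004 -0.004 -0.004] 72.06009085848413
```

View pics/m3.png

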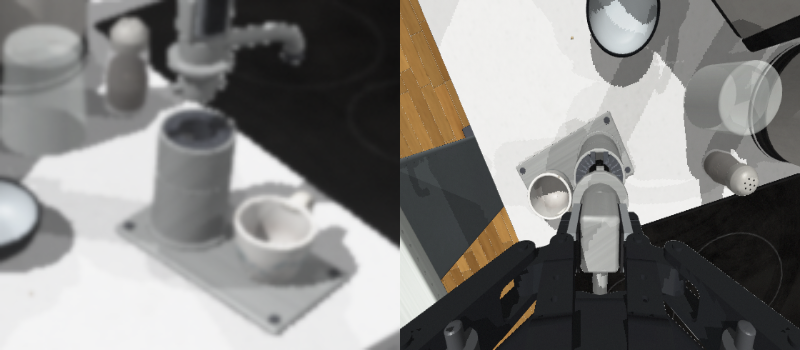

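Emit:
send_rows(
  commands=[
    [[-0.1,-0.32,0,0,0,0,-1],[0,0,-1,0,0,0,-1],[0,0,-1,0,0,0,-1],[0,0,-0.8,0,0,0,-1],[0,0,0,0,0,0,-1],[0,0,0,0,0,0,-1],[0,0,0,0,0,0,-1]],
  ],
)

```text
clock: 7.8
tool_pos: [523.2, 19.8, 163.2]
tool_rot: [[0.31, 0.951, 0.001], [0.951, -0.31, 0.0], [0.0, 0.001, -1.0]]
contact_force: [-0.9, 0.1, -1.4]
finger_gap: 23.3
grip_force: 49.2
```

Run:
```python
from h import *
s=sense(); R=s['tool_rot'];print(s['tool_pos'].round(1),s['contact_force'].round(2),s['torque'].round(3))
c=load('t0'); 
w=snap('wrist','w5'); t=snap('top','t5'); W=pts(w); 
# flange & rim in the wrist view
L=(W-s['tool_pos'])@R; ok=(np.abs(L[...,1])<35)&(np.abs(L[...,0])<60)
for lo,hi,n in((18,30,'flange'),(58,70,'rim')):
    F=L[ok&(L[...,2]>lo)&(L[...,2]<hi)]; print(n,len(F),np.median(F[:,2]).round(1)); E=[]
    for y in np.arange(-20,21,2.):
        q=F[np.abs(F[:,1]-y)<1]
        if len(q)>2: E.append([y,q[:,0].max()])
    E=np.array(E); r=24 if n=='flange' else 30
    from scipy.optimize import least_squares
    print(least_squares(lambda p:np.hypot(E[:,0]-p[0],E[:,1]-p[1])-r,[0,0],loss='soft_l1').x.round(2), E[8:13].round(1).tolist())
```

```text
[523.2  19.8 163.2] [-0.91  0.06 -1.35] [ 0.012  0.054 -0.007]
flange 1599 23.5
[ 0.48 -1.6 ] [[-4.0, 21.9], [-2.0, 22.1], [0.0, 22.0], [2.0, 22.3], [4.0, 22.1]]
rim 1874 62.7
[-1.29 -0.03] [[-4.0, 29.7], [-2.0, 29.7], [0.0, 29.7], [2.0, 29.7], [4.0, 29.6]]
```

Emit:
send_rows(
  commands=[
    [[-0.1,0.19,0,0,0,0,-1],[0,0,-0.2,0,0,0,-1],[0,0,-0.2,0,0,0,-1],[0,0,-0.1,0,0,0,-1],[0,0,0,0,0,0,-1]],
  ],
)

```text
clock: 8.4
tool_pos: [521.7, 21.5, 157.7]
tool_rot: [[0.31, 0.951, -0.0], [0.951, -0.31, -0.0], [-0.0, -0.0, -1.0]]
contact_force: [0.7, -0.8, -3.6]
finger_gap: 23.5
grip_force: 49.2
```

Emit:
send_rows(
  commands=[
    [[0,0,-0.2,0,0,0,-1],[0,0,0,0,0,0,-1]],
  ],
)

```text
clock: 8.6
tool_pos: [521.7, 21.5, 155.7]
tool_rot: [[0.311, 0.951, -0.0], [0.951, -0.311, -0.0], [-0.0, -0.0, -1.0]]
contact_force: [0.4, -0.5, -1.4]
finger_gap: 23.3
grip_force: 49.2
```

Emit:
send_rows(
  commands=[
    [[0,0,-0.2,0,0,0,-1],[0,0,0,0,0,0,-1]],
  ],
)

```text
clock: 8.8
tool_pos: [521.7, 21.6, 153.7]
tool_rot: [[0.31, 0.951, -0.0], [0.951, -0.31, -0.0], [-0.0, -0.0, -1.0]]
contact_force: [0.2, 0.2, -2.7]
finger_gap: 22.9
grip_force: 49.2
```

Emit:
send_rows(
  commands=[
    [[0,0,-0.1,0,0,0,-1],[0,0,0,0,0,0,-1]],
  ],
)

```text
clock: 9.0
tool_pos: [521.7, 21.6, 152.8]
tool_rot: [[0.311, 0.951, -0.0], [0.951, -0.311, -0.0], [-0.0, -0.0, -1.0]]
contact_force: [0.4, -0.6, -3.0]
finger_gap: 23.3
grip_force: 49.2
```

Emit:
send_rows(
  commands=[
    [[0,0,-0.1,0,0,0,-1],[0,0,0,0,0,0,-1]],
  ],
)

```text
clock: 9.2
tool_pos: [521.8, 21.6, 151.9]
tool_rot: [[0.311, 0.951, -0.0], [0.951, -0.311, -0.0], [-0.0, -0.0, -1.0]]
contact_force: [0.5, -0.6, -2.7]
finger_gap: 23.2
grip_force: 49.2
```

Emit:
send_rows(
  commands=[
    [[0,0,-0.1,0,0,0,-1],[0,0,0,0,0,0,-1]],
  ],
)

```text
clock: 9.4
tool_pos: [521.8, 21.5, 150.9]
tool_rot: [[0.311, 0.951, -0.0], [0.951, -0.311, -0.0], [-0.0, -0.0, -1.0]]
contact_force: [0.1, -0.7, -3.2]
finger_gap: 23.1
grip_force: 49.2
```

Emit:
send_rows(
  commands=[
    [[0,0,-0.1,0,0,0,-1],[0,0,-0.1,0,0,0,-1],[0,0,0,0,0,0,-1]],
  ],
)

```text
clock: 9.7
tool_pos: [521.7, 21.6, 148.8]
tool_rot: [[0.31, 0.951, -0.0], [0.951, -0.31, -0.0], [-0.0, -0.0, -1.0]]
contact_force: [-0.1, -0.3, -2.3]
finger_gap: 23.5
grip_force: 49.2
```

Emit:
send_rows(
  commands=[
    [[0,0,-0.1,0,0,0,-1],[0,0,-0.1,0,0,0,-1],[0,0,0,0,0,0,-1]],
  ],
)

```text
clock: 10.0
tool_pos: [521.8, 21.6, 146.8]
tool_rot: [[0.311, 0.951, -0.0], [0.951, -0.311, 0.0], [-0.0, -0.0, -1.0]]
contact_force: [0.7, 0.1, -2.9]
finger_gap: 23.0
grip_force: 49.2
```

Emit:
send_rows(
  commands=[
    [[0,0,-0.1,0,0,0,-1],[0,0,-0.1,0,0,0,-1],[0,0,0,0,0,0,-1]],
  ],
)

```text
clock: 10.3
tool_pos: [521.7, 21.6, 144.8]
tool_rot: [[0.31, 0.951, -0.0], [0.951, -0.31, -0.0], [-0.0, -0.0, -1.0]]
contact_force: [0.3, 0.5, -2.9]
finger_gap: 23.5
grip_force: 49.2
```

Emit:
send_rows(
  commands=[
    [[0,0,-0.1,0,0,0,-1],[0,0,-0.1,0,0,0,-1],[0,0,-0.1,0,0,0,-1],[0,0,-0.1,0,0,0,-1],[0,0,0,0,0,0,-1]],
  ],
)

```text
clock: 10.8
tool_pos: [521.7, 21.6, 140.8]
tool_rot: [[0.311, 0.951, -0.0], [0.951, -0.311, -0.0], [-0.0, -0.0, -1.0]]
contact_force: [-0.4, -0.2, -1.2]
finger_gap: 23.4
grip_force: 49.2
```

Emit:
send_rows(
  commands=[
    [[0,0,-0.1,0,0,0,-1],[0,0,0,0,0,0,-1]],
  ],
)

```text
clock: 11.0
tool_pos: [521.7, 21.6, 139.8]
tool_rot: [[0.31, 0.951, -0.0], [0.951, -0.31, -0.0], [-0.0, -0.0, -1.0]]
contact_force: [0.7, -0.8, -2.0]
finger_gap: 23.3
grip_force: 49.2
```

Emit:
send_rows(
  commands=[
    [[0,0,-0.1,0,0,0,-1],[0,0,0,0,0,0,-1]],
  ],
)

```text
clock: 11.2
tool_pos: [521.8, 21.6, 138.9]
tool_rot: [[0.31, 0.951, -0.0], [0.951, -0.31, -0.0], [-0.0, -0.0, -1.0]]
contact_force: [-0.2, 0.5, -2.1]
finger_gap: 23.1
grip_force: 49.2
```

Emit:
send_rows(
  commands=[
    [[0,0,-0.05,0,0,0,-1],[0,0,0,0,0,0,-1]],
  ],
)

```text
clock: 11.4
tool_pos: [521.9, 21.6, 138.6]
tool_rot: [[0.31, 0.951, 0.0], [0.951, -0.31, -0.0], [-0.0, 0.0, -1.0]]
contact_force: [0.6, -0.6, -1.9]
finger_gap: 23.5
grip_force: 49.5
```

Emit:
send_rows(
  commands=[
    [[0,0,-0.1,0,0,0,-1],[0,0,0,0,0,0,-1]],
  ],
)

```text
clock: 11.6
tool_pos: [521.9, 21.6, 137.7]
tool_rot: [[0.311, 0.951, 0.0], [0.951, -0.311, -0.0], [-0.0, 0.0, -1.0]]
contact_force: [0.0, -0.6, 0.9]
finger_gap: 23.2
grip_force: 49.8
```

Emit:
send_rows(
  commands=[
    [[0,0,-0.05,0,0,0,-1],[0,0,0,0,0,0,-1]],
  ],
)

```text
clock: 11.8
tool_pos: [521.9, 21.6, 137.2]
tool_rot: [[0.311, 0.951, 0.0], [0.951, -0.311, -0.0], [0.0, 0.0, -1.0]]
contact_force: [-0.5, -0.1, 1.8]
finger_gap: 23.4
grip_force: 49.8
```

Emit:
send_rows(
  commands=[
    [[0.01,-0.01,0,0,0,-3,-1],[0.01,0,0,0,0,-3,-1],[0.01,-0.01,0,0,0,-4,-1],[0,0,0,0,0,0,-1]],
  ],
)

```text
clock: 12.2
tool_pos: [522.6, 21.3, 137.3]
tool_rot: [[0.471, 0.882, 0.001], [0.882, -0.471, -0.0], [0.0, 0.001, -1.0]]
contact_force: [-0.8, -0.9, 0.9]
finger_gap: 23.4
grip_force: 49.9
```

Emit:
send_rows(
  commands=[
    [[0.01,-0.01,0,0,0,-3,-1],[0.01,-0.01,0,0,0,-3,-1],[0.01,0,0,0,0,-4,-1],[0,0,0,0,0,0,-1]],
  ],
)

```text
clock: 12.6
tool_pos: [522.8, 21.1, 137.2]
tool_rot: [[0.616, 0.788, 0.001], [0.788, -0.616, -0.0], [0.0, 0.001, -1.0]]
contact_force: [-0.2, 0.0, 1.5]
finger_gap: 23.1
grip_force: 49.8
```

Run:
```python
from h import *
s=sense(); R=s['tool_rot'];print(s['tool_pos'].round(1),s['contact_force'].round(2),s['torque'].round(3),np.degrees(np.arctan2(R[1,0],R[0,0])),s['qpos'].round(2))
```

```text
[522.8  21.1 137.2] [-0.2   0.05  1.46] [-0.126  0.055 -0.007] 51.98967119812983 [ 0.3   0.3  -0.5   1.93  0.17  0.95 -0.95]
```

Emit:
send_rows(
  commands=[
    [[0,-0.01,0,0,0,-3,-1],[0.01,-0.01,0,0,0,-3,-1],[0.01,0,0,0,0,-4,-1],[0,0,0,0,0,0,-1]],
  ],
)

```text
clock: 13.0
tool_pos: [522.9, 21.0, 137.1]
tool_rot: [[0.743, 0.67, 0.001], [0.67, -0.743, -0.0], [0.0, 0.001, -1.0]]
contact_force: [-0.4, 0.3, 1.4]
finger_gap: 23.4
grip_force: 49.8
```

Emit:
send_rows(
  commands=[
    [[0.01,-0.01,0,0,0,-2,-1],[0,-0.01,0,0,0,-3,-1],[0,0,0,0,0,0,-1]],
  ],
)

```text
clock: 13.3
tool_pos: [523.0, 20.9, 137.1]
tool_rot: [[0.798, 0.603, 0.001], [0.603, -0.798, -0.0], [0.0, 0.0, -1.0]]
contact_force: [-0.4, 0.3, 2.0]
finger_gap: 23.1
grip_force: 49.8
```

Emit:
send_rows(
  commands=[
    [[0.01,0,0,0,0,-2,-1],[0,-0.01,-0.02,0,0,-3,-1],[0,0,0,0,0,0,-1]],
  ],
)

```text
clock: 13.6
tool_pos: [523.0, 20.8, 136.9]
tool_rot: [[0.847, 0.531, 0.0], [0.531, -0.847, -0.0], [0.0, 0.0, -1.0]]
contact_force: [0.0, 0.1, 2.1]
finger_gap: 23.4
grip_force: 49.8
```

Run:
```python
from h import *
s=sense(); R=s['tool_rot'];print(s['tool_pos'].round(1),s['contact_force'].round(2),s['torque'].round(3),np.degrees(np.arctan2(R[1,0],R[0,0])))
```

```text
[523.   20.8 136.9] [0.03 0.09 2.14] [ 0.005  0.062 -0.042] 32.06421111749086
```

Emit:
send_rows(
  commands=[
    [[0,-0.01,-0.02,0,0,-2,-1],[0.01,-0.01,-0.03,0,0,-3,-1],[0,0,0,0,0,0,-1]],
  ],
)

```text
clock: 13.9
tool_pos: [523.1, 20.6, 136.4]
tool_rot: [[0.89, 0.455, 0.0], [0.455, -0.89, 0.0], [0.0, 0.0, -1.0]]
contact_force: [-0.3, 0.0, 3.2]
finger_gap: 23.2
grip_force: 50.0
```

Emit:
send_rows(
  commands=[
    [[0,-0.01,-0.02,0,0,-2,-1],[0.01,-0.01,-0.03,0,0,-3,-1],[0,0,0,0,0,0,-1]],
  ],
)

```text
clock: 14.2
tool_pos: [523.2, 20.5, 136.0]
tool_rot: [[0.927, 0.376, 0.0], [0.376, -0.927, 0.0], [0.0, 0.0, -1.0]]
contact_force: [-1.2, -0.0, 3.8]
finger_gap: 23.6
grip_force: 50.1
```

Emit:
send_rows(
  commands=[
    [[0,-0.01,-0.02,0,0,-2,-1],[0.01,-0.01,-0.03,0,0,-3,-1],[0,0,0,0,0,0,-1]],
  ],
)

```text
clock: 14.5
tool_pos: [523.3, 20.3, 135.5]
tool_rot: [[0.956, 0.294, 0.0], [0.294, -0.956, 0.0], [0.0, 0.0, -1.0]]
contact_force: [-0.7, 1.1, 3.4]
finger_gap: 23.4
grip_force: 50.2
```

Run:
```python
from h import *
s=sense(); R=s['tool_rot'];print(s['tool_pos'].round(1),s['contact_force'].round(2),s['torque'].round(3),np.degrees(np.arctan2(R[1,0],R[0,0])))
```

```text
[523.3  20.3 135.5] [-0.68  1.1   3.43] [0.091 0.203 0.011] 17.07129572640786
```

Emit:
send_rows(
  commands=[
    [[0,-0.01,0,0,0,-2,-1],[0,0,0,0,0,-2,-1],[0,-0.01,0,0,0,-2,-1],[0,0,0,0,0,0,-1]],
  ],
)

```text
clock: 14.9
tool_pos: [523.3, 20.2, 135.4]
tool_rot: [[0.981, 0.192, 0.001], [0.192, -0.981, 0.0], [0.001, -0.0, -1.0]]
contact_force: [-0.5, 1.0, 2.6]
finger_gap: 23.0
grip_force: 50.0
```

Run:
```python
from h import *
s=sense(); R=s['tool_rot'];print(s['tool_pos'].round(1),s['contact_force'].round(2),s['torque'].round(3),np.degrees(np.arctan2(R[1,0],R[0,0])))
c=snap('top','t6'); snap('scene','s6')
cv2.imwrite('pics/m6.png',np.hstack([cv2.resize(c['image'][185:275,325:415],(400,400)),cv2.resize(load('s6')['image'][130:270,290:430],(400,400))]))
```

```text
[523.3  20.2 135.4] [-0.51  0.98  2.58] [0.211 0.131 0.011] 11.075612335640368
```

View pics/m6.png

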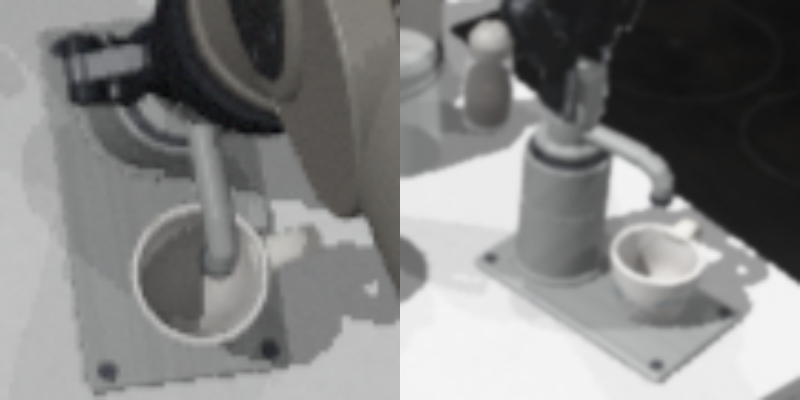

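Emit:
send_rows(
  commands=[
    [[0,0,0,0,0,0,-0.3],[0,0,0,0,0,0,-0.1],[0,0,0,0,0,0,0.2],[0,0,0,0,0,0,0.6],[0,0,0,0,0,0,0.6],[0,0,0,0,0,0,0.6],[0,0,1,0,0,0,0.6],[0,0,2,0,0,0,0.6],[0,0,3,0,0,0,0.6],[0,0,4,0,0,0,0.6],[0,0,4,0,0,0,0.6],[0,0,0,0,0,0,0.6]],
  ],
)

```text
clock: 16.2
tool_pos: [526.8, 20.6, 282.3]
tool_rot: [[0.982, 0.189, 0.013], [0.189, -0.982, 0.0], [0.013, 0.002, -1.0]]
contact_force: [0.7, 0.0, 0.3]
finger_gap: 68.1
grip_force: 0.0
```

Emit:
send_rows(
  commands=[
    [[-1,4,1,0,0,0,0.6],[-1,4,1,0,0,0,0.6],[-1,4,1,0,0,0,0.6],[-1,4,1,0,0,0,0.6],[0,0,0,0,0,0,0.6],[0,0,0,0,0,0,0.6]],
  ],
)

```text
clock: 16.8
tool_pos: [482.7, 180.9, 315.7]
tool_rot: [[0.981, 0.192, 0.001], [0.192, -0.981, -0.0], [0.001, 0.001, -1.0]]
contact_force: [-0.0, -0.3, 0.3]
finger_gap: 68.1
grip_force: 0.0
```

Run:
```python
from h import *
c=snap('top','t7'); w=snap('wrist','w7'); snap('scene','s7'); W=pts(c); P=W[185:275,325:415].reshape(-1,3)
g=P[(P[:,2]>150)&(P[:,2]<175)]; r=cv2.minAreaRect(g[:,:2].astype(np.float32)); print('grip',r,np.median(g[:,2]))
t=P[(P[:,2]>85)&(P[:,2]<132)&(P[:,0]<488)]; print('tube',t.mean(0).round(1),t.min(0).round(1),t.max(0).round(1)); e=t[t[:,0]<t[:,0].min()+12]; print('outlet ~',e.mean(0).round(1), np.degrees(np.arctan2(*(t.mean(0)-[r[0][0],r[0][1],0])[[1,0]])))
V=P[(P[:,2]>48)&(P[:,2]<62)]; ctr=np.array([444.,3.3])
for _ in range(5):
    d=np.hypot(*(V[:,:2]-ctr).T); q=V[(d>26)&(d<33)]; ctr=np.array(cfit(q[:,:2])[:2])
print('cup',ctr)
cv2.imwrite('pics/m7.png',np.hstack([cv2.resize(c['image'][185:275,325:415],(400,400)),cv2.resize(load('s7')['image'][130:270,290:430],(400,400))]))
```

```text
grip ((522.3056030273438, 18.90143585205078), (34.289649963378906, 24.646146774291992), 12.375001907348633) 165.7306712053699
tube [466.9   8.2 124.6] [443.1  -2.  103.3] [487.5  17.8 131.5]
outlet ~ [450.2   4.3 120.2] -169.0548750114806
cup [452.82293515 -10.11689134]
```

View pics/m7.png

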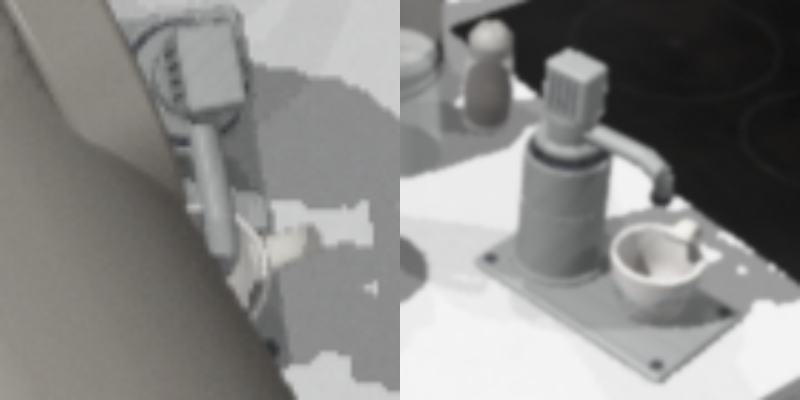

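```bash
python3 -c "
from plant import *
print(hand_in())"
```

```text
the job is handed in; nothing more can be done
None
```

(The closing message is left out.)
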